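# Switch on the press supply at its isolator

## Robot

A 6-joint arm with a two-finger parallel gripper is mounted at the origin on a cart in front of the work surface, level with it; the furniture and walls round the work are solid. World frame = base frame: x ahead of the robot, y to its left, z up, the work surface at z = 0. Lengths are in m, angles in degrees, forces in N, time in s.
With the tool pointing down it reaches from about 0.4 to 0.825 m from the base axis. Payload 7 kg.
Tool frame: the origin (TCP) lies midway between the tips of the shut fingers; the grasp point (between the pads) lies r.pinch_z behind it (r.pinch_z is the distance from the TCP to the grasp point, in m); z points along the fingers, y is the line along which they close (so a half turn about z gives the same grasp; the last joint's range is limited). The gripper opens to 88 mm and grips with 3 to 60 N. Pads are 19 mm wide; open, the fingers measure 130 mm over their backs; the gripper's body (78 mm by 193 mm) begins 47 mm behind the grasp point.
Start: joints at [85.778, 20.546, 0.682, 0, -70.136, -16.507], TCP at [0.239, 0.631, 0.227] pointing down, gripper open.
Joint ranges: [-176.03, 176.03], [-82.01, 121.73], [-58.28, 71.71], [-173.87, 95.51], [-174.79, -0.11], [-173.66, 173.66]. Speed limits (degrees/s): [136.94, 136.94, 172.46, 180, 180, 180].

## Interface

Orientations are given as [roll, pitch, yaw] about the fixed x, y, z axes, in that order (R = Rz(yaw) Ry(pitch) Rx(roll)).
In Python, from plant import r, optics, job gives the robot as it stands.
- The arm moves only by the shell command python3 -m crank 'ROWS' [FORCE]. ROWS is JSON, a list of rows, each an object with "xyz": the shift along the tool's x, y, z in units of 30 mm (1.0 is 30 mm), a list of three; "delta_rot": the turn, a rotation vector about the tool's x, y, z in degrees, a list of three; "claw": the closure, from 0 (fully open) to 1 (shut). A call has 1 to 20 rows; each row is the pose to reach, as a shift and turn from the pose commanded when the call began, along the tool's axes at that moment; what a row does not reach only later rows make up. A row lasts 1/8 s, in which the tool goes at most 62.5 mm and 10.7 degrees, less where a joint would pass 70% of its speed; a pose out of reach is approached as far as the arm can. A call with a gripper value outside its range is refused whole. The fingers move at their own pace and stop on an object; FORCE is the grip in N (left out, the last holds). Time passes only in rows, so rows that repeat a pose let the fingers close. It gives the time, the measured TCP pose, the force, the opening and the grip force at its end, in the units of the state.
- r.get_state(): the state, without advancing time (a new reading comes with each control period).
- optics.capture(name): name is "scene" or "top" or "wrist"; returns a dict with "img" (420x560x3 uint8, blue, green, red), "fovy" (degrees; the focal length in pixels is half the picture's height over the tangent of half this angle, whatever the lens; pixels are square), "cx", "cy" (the principal point, pixels), "eye" and "rotation" of the camera in the world; the wrist camera has in their place "hand_eye" (4x4, takes a point from camera to tool coordinates, whose origin is the TCP and whose axes are the flange's). Camera axes: x right, y up, looking along -z (the intrinsics and any distortion apply to the point x, -y, -z); pixel columns grow to the right and rows downward; lengths in m; the calibration is good to about 2 mm. A picture is of the moment at which its call begins: read the wrist's pose just before it. There is no depth.
- job.close_job(): hands the job in; it is judged then, once.
The state is a dict: "time_s": time; "joints": joint angles; "qd": joint speeds; "joint_torque": joint torques, N m; "tcp_pos": TCP position; "eef_rot": TCP orientation; "contact_force": force on the tool from outside, world axes, zero at the start; "moment": the same for the moment, N m; "gripper_width": finger opening in m; "gripper_force": force on a finger pad.
Only numpy, scipy, OpenCV 4.12 (cv2) and the standard library are available. Lean on these libraries where they do the work, as an engineer would, in place of code of your own. Each camera call takes 0.05 s, during which the arm holds its last target. There are 200 camera calls.

## Task

Switch on the supply of the spring press: on the larger switch box, push the flat paddle lever over its centre, towards the end of the box with the small glass lens, until it snaps over and stays there. Leave the ball-ended lever on the smaller box switched off.

Things in the scene. Friction and masses are not known exactly. Their poses are not given: they have to be found in the camera images.
- supply_box: Larger switch box, aluminium with a grey lid, 140 (x) x 95 (y) x 50 mm high, bolted to the table by 13 mm feet at its x ends. Origin: centre of its underside, z up. Its paddle lever swings in the box's x-z plane about a hinge along y, 56 mm above the origin. A small glass lens, 10 mm high, stands on the lid 48 mm from the middle at the +x end: the ON side.
- supply_lever (a joint): Flat black paddle on the larger box: 0 rad = off, leaning 0.4 to box -x; 0.4 = upright; 0.8 = on, leaning to +x (lens). Paddle from 10 to 60 mm out from the hinge, 24 mm wide (along y), 8 thick; its end is 111 mm above the table and 23 mm to -x when off. A snap spring resists with about 4 N at the end, falling to nothing at upright; from there it snaps fully on by itself.
- lamp_box: The smaller switch box of the same make, for the lamp, 100 (x) x 70 (y) x 40 mm high, bolted to the table. Origin: centre of its underside; z up. To be left alone.
- lamp_lever (a joint): Angle (rad) of the thin steel lever with a black 18 mm ball on the smaller box: 0 = off, leaning to that box's -x side, 0.8 = on. Hinge 46 mm above the table, over the box's origin; ball 41 mm from the hinge. Same snap action. It must stay off.
There are look-alikes about, which are no part of the job. What is shaped like the supply_box but green is not meant.

How it is judged (in metres and radians):
At the end, for the whole second after the job is handed in: The paddle lever of the larger box has snapped over and rests on the lens side (joint above 0.7 of 0.8 rad), and the ball-ended lever of the smaller box is still off (below 0.1 rad) (value of joint supply_lever above 0.7 rad and value of joint lamp_lever below 0.1 rad); the robot touches nothing.
It fails at once if the ball-ended lever of the smaller box is pushed past its centre (value of joint lamp_lever above 0.4 rad).
It also fails if it takes over 27 s, if anything falls off the work surface, if the arm or the gripper's body presses on something with over 40 N, if the wrist force passes 120 N, or if a joint passes its speed limit or range.

## Working session

There is one attempt and no reset: what is moved stays moved. The work goes in short steps, Python scripts to look and compute and a shell command to move; the robot and the scene stay as the last step left them, time stands still between calls to the robot, and variables do not carry over. Pictures are saved under pics/ and viewed, at most 10 in all, crops included, and the job is handed in when it is done.

```bash
mkdir -p pics; python3 - <<'E'
from plant import r,optics,job
import cv2
for n in("scene","top"):
    c=optics.capture(n); cv2.imwrite(f"pics/{n}0.png",c["img"]); print({k:v for k,v in c.items() if k!="img"})
s=r.get_state(); print(s, r.pinch_z)
E
```

```text
{'fovy': 55.1682491371853, 'cx': 279.18245296016795, 'cy': 206.9928300403034, 'eye': array([ 0.03270731, -0.35608523,  0.71669597]), 'rotation': array([ 39.4126142 ,   0.51959671, -53.44632194])}
{'fovy': 57.70569340556711, 'cx': 274.4873094674591, 'cy': 211.07747555324983, 'eye': array([ 0.30371447, -0.02136208,  0.90830622]), 'rotation': array([ 10.371825  ,  -0.55188277, -88.37127008])}
{'time_s': 0.1, 'joints': array([ 8.57766792e+01,  2.05874972e+01,  6.38495596e-01, -1.56452575e-02,
       -7.01367936e+01, -1.65049063e+01]), 'qd': array([ 0.10823263, -0.07253145,  0.16126106,  0.05180562,  0.12732954,
       -0.1008296 ]), 'joint_torque': array([-2.21846560e-03, -5.84167349e+01,  2.93753010e+01,  7.01553270e+00,
        1.01927086e-02, -5.61882530e-05]), 'tcp_pos': array([0.23881121, 0.63086959, 0.22571708]), 'eef_rot': array([ 1.79913561e+02, -1.02738841e-02, -2.07335462e+01]), 'contact_force': array([-0.91908863, -0.09094143,  0.01038328]), 'moment': array([-0.01510085, -0.01641611,  0.00953405]), 'gripper_force': 0.0, 'gripper_width': 0.08750745157461684} 0.0188
```

View pics/scene0.png

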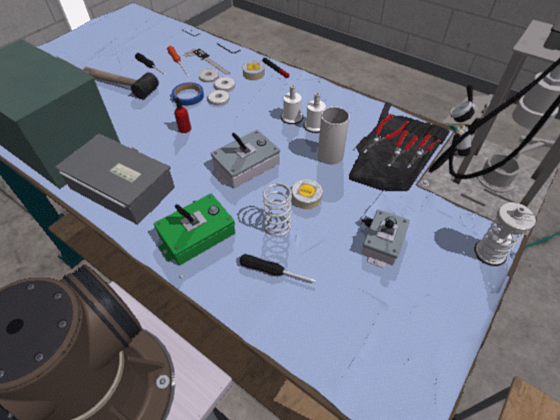

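View pics/top0.png

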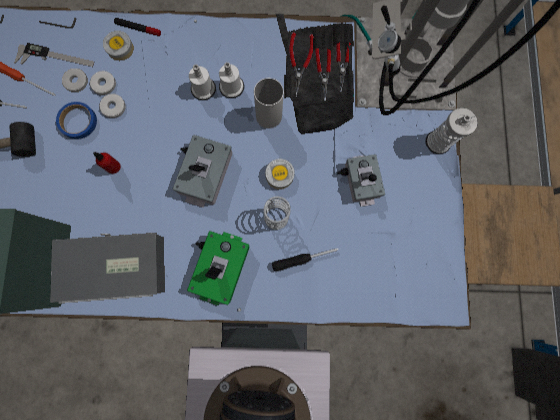

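Candidates (top view): grey larger box (203,168), green box (218,268; excluded by colour), small box with ball lever (363,178; lamp). I choose the grey one at (203,168), scene (245,155); a close crop follows to check it.

```bash
python3 - <<'E'
import cv2,numpy as np
a=cv2.imread("pics/top0.png")[125:215,165:240]; b=cv2.imread("pics/scene0.png")[125:195,205:285]
a=cv2.resize(a,None,fx=5,fy=5,interpolation=2); b=cv2.resize(b,None,fx=5,fy=5,interpolation=2)
o=np.zeros((450,775,3),np.uint8); o[:,:375]=a; o[:350,375:]=b
cv2.imwrite("pics/crop.png",o)
E
```

```text
(no output)
```

View pics/crop.png

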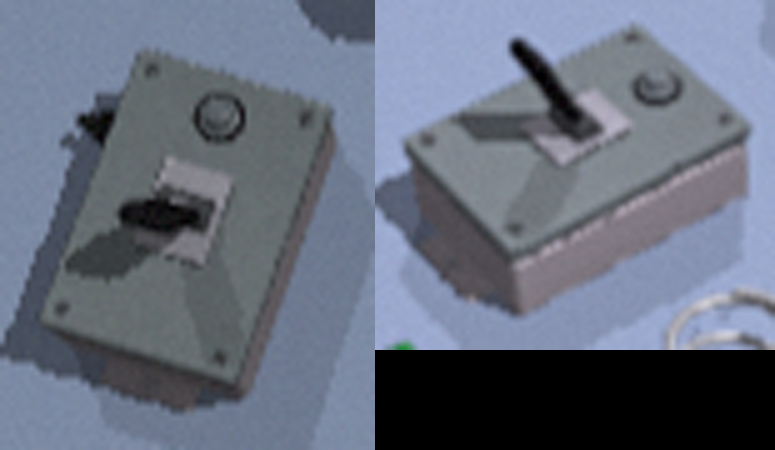

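The crop shows the right box: grey lid, flat paddle leaning away from the lens. Lid corners in top view: (193,135), (231,145), (213,203), (174,189); lens (209,148).

```bash
cat > h.py <<'E'
import numpy as np
from scipy.spatial.transform import Rotation as R
def rays(c,px,z,tcp=None):
    px=np.atleast_2d(px).astype(float); f=210/np.tan(np.radians(c["fovy"]/2))
    d=np.c_[(px[:,0]-c["cx"])/f,-(px[:,1]-c["cy"])/f,-np.ones(len(px))]
    if "eye" in c: M=R.from_euler("xyz",c["rotation"],degrees=True).as_matrix(); e=c["eye"]
    else:
        T=R.from_euler("xyz",tcp["eef_rot"],degrees=True).as_matrix(); H=c["hand_eye"]
        M=T@H[:3,:3]; e=tcp["tcp_pos"]+T@H[:3,3]
    d=d@M.T
    return e+d*((z-e[2])/d[:,2])[:,None]
E
python3 - <<'E'
from plant import r,optics
from h import *
np.set_printoptions(precision=4,suppress=True)
for n,p,l in(("top",[(193.4,135),(231.4,145.4),(213,202.6),(174,189)],(209,148.2)),("scene",[(257,130.6),(279.6,151),(232.4,175.4),(211.6,153)],(261.4,142.2))):
    c=optics.capture(n); P=rays(c,p,.05); print(P, P.mean(0), rays(c,l,.06))
    v=P[0]+P[1]-P[2]-P[3]; print(np.degrees(np.arctan2(v[1],v[0])),np.linalg.norm(v)/2,np.linalg.norm(P[0]-P[1]))
E
```

```text
[[0.6385 0.1722 0.05  ]
 [0.6155 0.081  0.05  ]
 [0.4765 0.1165 0.05  ]
 [0.5058 0.2081 0.05  ]] [0.5591 0.1445 0.05  ] [[0.6034 0.1316 0.06  ]]
-14.710181914659632 0.14047081414301404 0.09406774778376403
[[0.6382 0.1707 0.05  ]
 [0.611  0.0789 0.05  ]
 [0.4813 0.1179 0.05  ]
 [0.5086 0.2078 0.05  ]] [0.5598 0.1438 0.05  ] [[0.6014 0.127  0.06  ]]
-16.37266245625419 0.13506445596436656 0.09568735095039457
```

```bash
python3 - <<'E'
import cv2,numpy as np
a=cv2.imread("pics/top0.png")[190:320,0:180]; b=cv2.imread("pics/scene0.png")[30:220,0:180]
a=cv2.resize(a,None,fx=2.2,fy=2.2); b=cv2.resize(b,None,fx=2.2,fy=2.2)
o=np.zeros((b.shape[0],792,3),np.uint8); o[:a.shape[0],:396]=a; o[:,396:]=b
o=np.clip(o*1.8,0,255).astype(np.uint8)
cv2.imwrite("pics/cab.png",o)
E
```

```text
(no output)
```

View pics/cab.png

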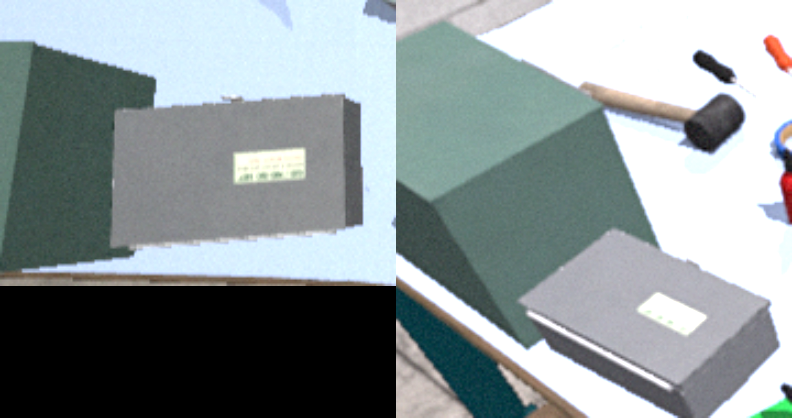

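Bright crop: the cabinet's right top edge is at top px (14.5,209)–(2,312), scene px (94,78)–(19,121); it stands between the start and the box, so I measure its height.

```bash
python3 - <<'E'
from plant import r,optics
from h import *
np.set_printoptions(precision=3,suppress=True)
t=optics.capture("top"); s=optics.capture("scene")
for a,b in(((14.5,209),(94,78)),((2,312),(18.6,121))):
    z=min(np.arange(0,.4,.005),key=lambda z:np.linalg.norm(rays(t,a,z)-rays(s,b,z))); print(z,rays(t,a,z),rays(s,b,z))
z=min(np.arange(0,.4,.005),key=lambda z:np.linalg.norm(rays(t,(53,240),z)-rays(s,(98,135),z)))
print(rays(t,[(53,240),(52,302)],.1))
print("cup",rays(t,(268,85),.1),rays(s,(335,115),.1))
E
```

```text
0.20500000000000002 [[0.422 0.46  0.205]] [[0.424 0.46  0.205]]
0.21 [[0.236 0.451 0.21 ]] [[0.236 0.449 0.21 ]]
[[0.376 0.441 0.1  ]
 [0.248 0.427 0.1  ]]
cup [[ 0.745 -0.002  0.1  ]] [[0.75  0.013 0.1  ]]
```

```bash
python3 -m crank '[{"xyz":[0,0,-1.7],"delta_rot":[0,0,0],"claw":1},{"xyz":[0,0,-3.4],"delta_rot":[0,0,0],"claw":1},{"xyz":[0,0,-3.4],"delta_rot":[0,0,0],"claw":1},{"xyz":[1.4,1.2,-3.4],"delta_rot":[0,0,0],"claw":1},{"xyz":[2.8,2.3,-3.4],"delta_rot":[0,0,0],"claw":1},{"xyz":[4.2,3.5,-3.4],"delta_rot":[0,0,-1],"claw":1},{"xyz":[5.6,4.7,-3.4],"delta_rot":[0,0,-2],"claw":1},{"xyz":[7,5.8,-3.4],"delta_rot":[0,0,-3],"claw":1},{"xyz":[8.4,7,-3.4],"delta_rot":[0,0,-4],"claw":1},{"xyz":[9.8,8.2,-3.4],"delta_rot":[0,0,-5],"claw":1},{"xyz":[11.2,9.3,-3.4],"delta_rot":[0,0,-5.2],"claw":1},{"xyz":[12.6,10.5,-3.4],"delta_rot":[0,0,-5.2],"claw":1},{"xyz":[13.9,11.6,-3.4],"delta_rot":[0,0,-5.2],"claw":1},{"xyz":[13.9,11.6,-3.4],"delta_rot":[0,0,-5.2],"claw":1},{"xyz":[13.9,11.6,-3.4],"delta_rot":[0,0,-5.2],"claw":1}]'
python3 - <<'E'
from plant import r,optics
import cv2
from h import *
s=r.get_state(); c=optics.capture("wrist"); cv2.imwrite("pics/w1.png",c["img"]); print(s["tcp_pos"],s["eef_rot"])
np.save("c.npy",dict(c=c,s=s))
E
```

```text
time_s: 2.17
tcp_pos: [0.5055, 0.158, 0.328]
eef_rot: [180.0, 0.0, -15.6]
contact_force: [-0.0, 0.4, -0.3]
gripper_width: 0.0003
gripper_force: 0.0
[0.50553709 0.15803067 0.32802657] [ 1.79980468e+02  3.76500610e-02 -1.55886561e+01]
```

View pics/w1.png

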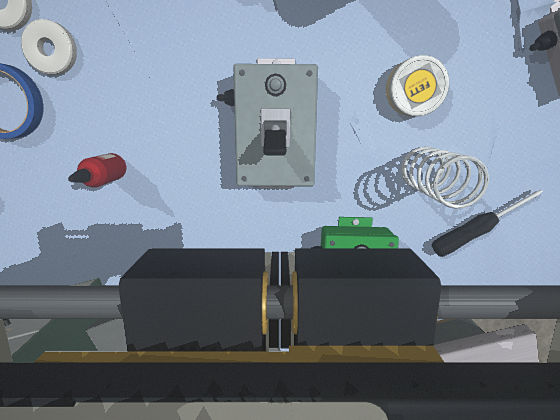

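Wrist view: the box stands nearly square in the picture, lid corners about (235,64), (318,64), (315,186), (236,186), lens at (275,84) away from the robot, paddle end at (275,143).

```bash
python3 - <<'E'
from h import *
d=np.load("c.npy",allow_pickle=True).item(); c,s=d["c"],d["s"]
P=rays(c,[(235,64),(318,64),(315,186),(236,186)],.05,s); T=R.from_euler("xyz",s["eef_rot"],degrees=True).as_matrix()
f=lambda p:np.round((p-s["tcp_pos"])@T*1000,1)
print(P.mean(0),f(P),f(P.mean(0)),f(rays(c,(275,84),.06,s)),f(rays(c,(275,143),.111,s)))
E
```

```text
[0.56046758 0.14549276 0.05      ] [[126.8 -49.1 277.9]
 [126.8  45.1 278. ]
 [-13.9  45.5 278.1]
 [-13.9 -52.6 278. ]] [ 56.5  -2.8 278. ] [[104.7  -3.7 268. ]] [[ 43.4  -3.3 217. ]]
```

```bash
python3 -m crank '[{"xyz":[-0.5,-0.1,1.5],"delta_rot":[0,0,0],"claw":1},{"xyz":[-0.5,-0.1,3],"delta_rot":[0,0,0],"claw":1},{"xyz":[-0.5,-0.1,4.5],"delta_rot":[0,0,0],"claw":1},{"xyz":[-0.5,-0.1,6],"delta_rot":[0,0,0],"claw":1},{"xyz":[-0.5,-0.1,7.2],"delta_rot":[0,0,0],"claw":1},{"xyz":[-0.5,-0.1,8],"delta_rot":[0,0,0],"claw":1},{"xyz":[-0.5,-0.1,8],"delta_rot":[0,0,0],"claw":1},{"xyz":[-0.5,-0.1,8],"delta_rot":[0,0,0],"claw":1}]'
python3 -m crank '[{"xyz":[0.3,0,0],"delta_rot":[0,0,0],"claw":1},{"xyz":[0.6,0,0],"delta_rot":[0,0,0],"claw":1},{"xyz":[0.9,0,0],"delta_rot":[0,0,0],"claw":1},{"xyz":[1.2,0,0],"delta_rot":[0,0,0],"claw":1},{"xyz":[1.4,0,0],"delta_rot":[0,0,0],"claw":1},{"xyz":[1.5,0,0],"delta_rot":[0,0,0],"claw":1},{"xyz":[1.5,0,0],"delta_rot":[0,0,0],"claw":1}]'
```

```text
time_s: 3.22
tcp_pos: [0.4925, 0.1662, 0.0896]
eef_rot: [-180.0, -0.1, -15.4]
contact_force: [0.2, 0.2, -0.3]
gripper_width: -0.0
gripper_force: 0.0
time_s: 4.1
tcp_pos: [0.5355, 0.1528, 0.0884]
eef_rot: [180.0, 0.0, -15.5]
contact_force: [-2.4, 0.6, 1.1]
gripper_width: 0.0005
gripper_force: 1.1
```

Contact on the paddle (2.5 N). Continue past centre, then back off.

```bash
python3 -m crank '[{"xyz":[0.2,0,0],"delta_rot":[0,0,0],"claw":1},{"xyz":[0.4,0,0],"delta_rot":[0,0,0],"claw":1},{"xyz":[0.6,0,0],"delta_rot":[0,0,0],"claw":1},{"xyz":[0.7,0,0],"delta_rot":[0,0,0],"claw":1},{"xyz":[0.7,0,0],"delta_rot":[0,0,0],"claw":1},{"xyz":[0.7,0,0],"delta_rot":[0,0,0],"claw":1}]'
python3 -m crank '[{"xyz":[-0.5,0,0],"delta_rot":[0,0,0],"claw":1},{"xyz":[-1.2,0,0],"delta_rot":[0,0,0],"claw":1},{"xyz":[-1.2,0,-1.5],"delta_rot":[0,0,0],"claw":1},{"xyz":[-1.2,0,-3],"delta_rot":[0,0,0],"claw":1},{"xyz":[-1.2,0,-4.5],"delta_rot":[0,0,0],"claw":1},{"xyz":[-1.2,0,-6],"delta_rot":[0,0,0],"claw":1},{"xyz":[-1.2,0,-7],"delta_rot":[0,0,0],"claw":1},{"xyz":[-1.2,0,-7],"delta_rot":[0,0,0],"claw":1},{"xyz":[-1.2,0,-7],"delta_rot":[0,0,0],"claw":1}]'
python3 - <<'E'
from plant import r,optics
import cv2,numpy as np
a=optics.capture("wrist")["img"][60:260,180:420]; b=optics.capture("scene")["img"][100:300,180:440]
cv2.imwrite("pics/w2.png",cv2.resize(np.hstack([a,b]),None,fx=1.6,fy=1.6))
E
```

```text
time_s: 4.85
tcp_pos: [0.5556, 0.1474, 0.0885]
eef_rot: [180.0, 0.0, -15.5]
contact_force: [-0.1, -0.1, -0.5]
gripper_width: 0.001
gripper_force: 0.0
time_s: 5.98
tcp_pos: [0.52, 0.1571, 0.298]
eef_rot: [180.0, 0.0, -15.5]
contact_force: [-0.3, 0.6, -0.2]
gripper_width: 0.0001
gripper_force: 0.0
```

View pics/w2.png

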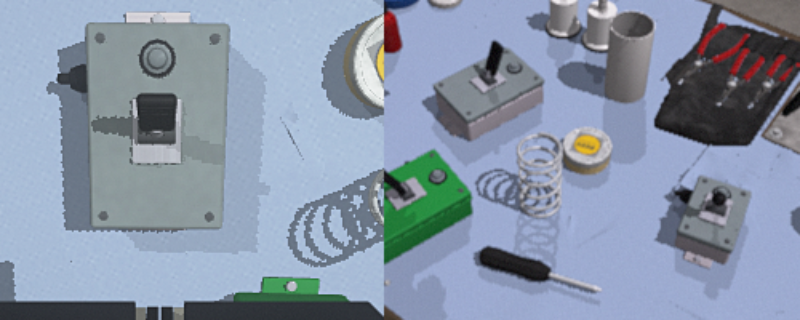

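The paddle now leans towards the lens, its far end at crop px (157,97). In the scene half the lamp lever looks unchanged at (718,195). Numeric check of the paddle end first.

```bash
python3 - <<'E'
from plant import r,optics
from h import *
s=r.get_state(); c=optics.capture("wrist")
for z in(.109,.112): 
  for y in (93,104): print(z,y,((rays(c,(180+157/1.6,60+y/1.6),z,s)[0]-[.560,.1448,0])[:2]@[.9636,-.267])*1000)
E
```

```text
0.109 93 26.65033986129242
0.109 104 20.398695048116746
0.112 93 26.689823471976883
0.112 104 20.49238948909254
```

The end of the paddle is about 23 mm to +x, which is fully on.

```bash
python3 -c "
from plant import job
print(job.close_job())"
```

```text
the job is handed in; nothing more can be done
None
```

I pushed the supply box's paddle lever over its centre; by camera measurement its end now rests about 23 mm towards the lens (fully on). The lamp lever was not touched, and the job was handed in at about 6 s with the arm clear; no verdict came back.

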